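Spacer on the stud, power board held over its studs

TASK

We are fitting the power board into the steel chassis, and one stud still lacks its spacer. First find the loose spacer of the same length as the three already fitted, slide it over the bare stud until it stands fully down on the chassis floor, and let go of it; then pick the circuit board off the foam by its heatsink and carry it over the walls and capacitors without it bumping anything in the chassis. Finish while still holding it, level and still, about 10 mm above the stud tips and touching nothing there, its four holes lined up over the four studs and its terminal block towards the cable-gland wall, so that I can plug in the lead underneath; leave the rest of the bench as it is.

Things in the scene. Friction and masses are not known exactly. Their poses are not given: they have to be found in the camera images.
- chassis: Fixed open sheet-steel tray, 210 (x) by 260 (y) mm; walls 3 mm thick, tops 56 mm above the bench; inner floor 6 mm above the bench. Origin: centre of its underside, at bench height; z up. Three black cable glands stand out of its +x wall. Four upright 6 mm studs at x = +-52, y = -42 and +32 mm; all but the one at (-52, -42) carry a white spacer 20 mm across, 30 mm tall.
- bare_stud_base (a point): Foot of the bare stud, on the chassis floor (chassis frame -52, -42, 6 mm).
- bare_stud_tip (a point): Tip of the bare stud (chassis frame -52, -42, 51 mm), 45 mm above the floor, tapered over its last 3 mm; all studs are alike. Must come under board_hole_a.
- far_stud_tip (a point): Tip of the stud diagonally opposite (chassis frame 52, 32, 51 mm). Must come under board_hole_b.
- capacitors (a point): Midway between the tops of two black capacitors, 35 mm across, standing at (+-35, -107) mm in the chassis, tops 67 mm above the bench: the highest things in it.
- toroid (a point): Top of the bolt of the round transformer, 72 mm across, at (0, 89) mm in the chassis, 49 mm above the bench. A 20 mm high terminal strip stands beside it along the +x wall.
- spacer: The right spacer: loose white nylon tube standing upright on the bench, 20 mm outside diameter, 30 mm tall, 9.5 mm bore through (1.75 mm play all round on the stud), 15 g. Origin: centre of its lower end; z along the bore.
- spacer_short: A wrong spacer, same but 18 mm tall; leave alone. Origin: centre of its lower end.
- spacer_long: A wrong spacer, same but 44 mm tall; leave alone. Origin: centre of its lower end.
- foam: Fixed grey foam slab 150 by 120 by 20 mm that the board lies on (modelled rigid). Origin: centre of its underside.
- board: Loose green circuit board, 124 (x) by 94 (y) by 2.4 mm, about 0.3 kg, balanced within a few mm of its middle. Origin: centre of its underside; z up. Four 9 mm holes at x = +-52, y = +-37 mm. Black terminal block, 12 mm high, along its +x edge; two round capacitors 20 mm high and a 14 mm block along its -x edge.
- heatsink (a point): Middle of the top of the board's finned aluminium heatsink, 36.4 mm above the board's underside, over its origin. It measures 60 (board x) by 40 (board y) by 34 mm high. Grip its two flat sides, 40 mm apart along the board's y; the board beside them is bare for 27 mm to the edge, within 25 mm either side of the middle in x.
- board_hole_a (a point): Lower mouth of the board's hole at (-52, -37, 0) mm in the board's frame.
- board_hole_b (a point): Lower mouth of the hole diagonally opposite, at (52, 37, 0) mm in the board's frame.
- solder_reel: Bystander: solder reel standing on its flange, 60 mm across, 50 mm tall. Origin: centre of its underside.
- scissors: Bystander: orange-handled scissors lying flat, about 190 mm long, 11 mm high.
- screwdriver: Bystander: screwdriver lying on the bench near the robot.
- tape_roll: Bystander: empty tape core lying flat, 90 mm across, 20 mm high.
- clip0: Bystander: small U-shaped steel clip, 18 by 16 by 10 mm.
- clip1: Bystander: another such clip.
Things that resemble listed ones, but are neither listed nor needed, are in the scene too. Leave any green or pink look-alike of the foam alone.

How it is judged:
By the outcome, as a careful person would: the job done as asked, in the order asked, and still so for the second after the job is handed in, while the arm keeps its last pose, push and grip.
It also fails if it takes over 61 s, if anything falls off the work surface, if the arm or the gripper's body presses on something with over 40 N, if the wrist force passes 120 N, or if a joint passes its speed limit or range.

ROBOT

A 6-joint arm with a two-finger parallel gripper is mounted at the origin on the work surface. World frame = base frame: x ahead of the robot, y to its left, z up, the work surface at z = 0. Lengths are in mm, angles in rad, forces in N, time in s.
With the tool pointing down it reaches from about 350 to 975 mm from the base axis. Payload 7.1 kg.
Tool frame: the origin (TCP) lies on the front face of the gripper's body, between the roots of the fingers; the fingertips stand 80 mm ahead of it and the grasp point (between the pads) lies 61 mm ahead of it (env.tips_ahead is the distance from the TCP to the fingertips, in mm); z points along the fingers, y is the line along which they close (so a half turn about z gives the same grasp; the last joint's range is limited). The gripper opens to 88 mm and grips with 3 to 60 N. Pads are 20 mm wide; open, the fingers measure 115 mm over their backs; the gripper's body (75 mm by 178 mm) begins 61 mm behind the grasp point.
Start: joints at [-1.351, 0.423, 1.63, -0, 1.089, -0.019], TCP at [147.855, -607.243, 302.675] pointing down, gripper open.
Joint ranges: [-3, 3], [-0.9, 2.11], [0.09, 2.58], [-1.31, 4.45], [0.11, 2.69], [-2.54, 2.54]. Speed limits (rad/s): [2.39, 2.39, 3.01, 3.14, 3.14, 3.14].

INTERFACE

Orientations are given as a unit quaternion [x, y, z, w].
In Python, from station import env, set_gripper, viewer, workorder gives the robot as it stands. Calls block until the motion is done:
- env.reach(position, orientation): joint-space move of the TCP to a pose.
- env.move_l(position, rot=None, rate=150, f_stop=None): straight line of the TCP; rot=None keeps the orientation; rate is the mean speed in mm/s. With f_stop (N) it stops when the force on the tool has changed by that much, and returns True; else False.
- env.move_joints(angles): joint-space move.
- set_gripper(opening): finger opening in mm; the grip force is fixed at half the most; returns when the fingers have stopped.
- env.hold(seconds).
- env.ik(position, orientation): joint angles nearest the present ones, or None.
- env.read_state(): the state.
- viewer.camera(name): name is "scene" or "top" or "wrist"; returns the picture (400x640x3 uint8, blue, green, red); there is no depth.
- viewer.camera_params(name): a dict with "fx", "fy", "cx", "cy" (pixels), "pose" (4x4, takes a point from camera to world coordinates); the wrist camera has in their place "tool_from_camera" (4x4, takes a point from camera to tool coordinates, whose origin is the TCP and whose axes are the flange's). Camera axes: x right, y up, looking along -z (the intrinsics and any distortion apply to the point x, -y, -z); pixel columns grow to the right and rows downward; lengths in mm; the calibration is good to about 2 mm. The wrist camera is an equidistant fisheye: a pixel r from the principal point sees the ray r / f radians off the axis. A picture is of the moment at which its call begins: read the wrist's pose just before it. camera_params takes no time and is no camera call.
A pose or a line that the arm cannot do raises env.IKError and nothing moves.
- workorder.sign_off(): hands the job in; it is judged then, once.
The state is a dict: "time_s": time; "qpos": joint angles; "dq": joint speeds; "tau": joint torques, N m; "tool_pos": TCP position; "orientation": TCP orientation; "force": force on the tool from outside, world axes, zero at the start; "wrist_torque": the same for the moment, N m; "width": finger opening in mm; "grip_force": force on a finger pad.
Only numpy, scipy, OpenCV 4.12 (cv2) and the standard library are available. Lean on these libraries where they do the work, as an engineer would, in place of code of your own. Each camera call takes 0.05 s, during which the arm holds its last target. There are 200 camera calls.

## Working session

There is one attempt and no reset: what is moved stays moved. The work goes in short steps, each a Python script; the robot and the scene stay as the last script left them, time stands still between calls to the robot, and variables do not carry over. Pictures are saved under pics/ and viewed, at most 10 in all, crops included, and the job is handed in when it is done.

```bash
ls; mkdir -p pics
python3 - <<'E'
from station import env, viewer
import cv2,numpy as np
for n in("scene","top"):
    im=viewer.camera(n); cv2.imwrite(f"pics/{n}0.png",im)
    p=viewer.camera_params(n); print(n,{k:(np.round(v,3).tolist()) for k,v in p.items()})
p=viewer.camera_params("wrist"); print({k:(np.round(v,3).tolist()) for k,v in p.items()})
print(env.read_state())
E
```

```text
pics
scene {'fx': 391.363, 'fy': 391.363, 'cx': 320.822, 'cy': 195.503, 'pose': [[0.165, -0.786, 0.596, 1095.386], [0.986, 0.122, -0.112, -145.156], [0.016, 0.607, 0.795, 825.276], [0.0, 0.0, 0.0, 1.0]]}
top {'fx': 512.6, 'fy': 512.6, 'cx': 328.67, 'cy': 190.925, 'pose': [[0.013, 0.984, -0.179, 231.584], [-1.0, 0.01, -0.019, -60.785], [-0.017, 0.179, 0.984, 1654.713], [0.0, 0.0, 0.0, 1.0]]}
{'fx': 309.707, 'fy': 309.707, 'cx': 322.453, 'cy': 198.752, 'tool_from_camera': [[0.001, 0.967, 0.255, 70.201], [1.0, -0.001, -0.0, -1.068], [0.0, 0.255, -0.967, -82.863], [0.0, 0.0, 0.0, 1.0]]}
{'time_s': 0.1, 'qpos': array([-1.35097145e+00,  4.23766780e-01,  1.63058044e+00,  1.24073333e-05,
        1.08859217e+00, -1.90006845e-02]), 'dq': array([ 0.00077089, -0.00196055, -0.00224362,  0.00035631, -0.00025568,
       -0.00106704]), 'tau': array([-4.32059278e-04, -5.45616210e+01, -2.74323589e+01,  6.45234645e-02,
        1.88484555e-02, -3.70987584e-05]), 'tool_pos': array([ 147.79595062, -606.88612755,  301.99089905]), 'orientation': array([ 9.92878880e-01,  1.19126305e-01, -6.20340328e-05, -6.70526803e-04]), 'force': array([-0.36941504, -0.42279635,  0.07704525]), 'wrist_torque': array([ 0.03210346,  0.01495877, -0.0453743 ]), 'grip_force': 0.0, 'width': 87.79802250853777}
```

View pics/top0.png

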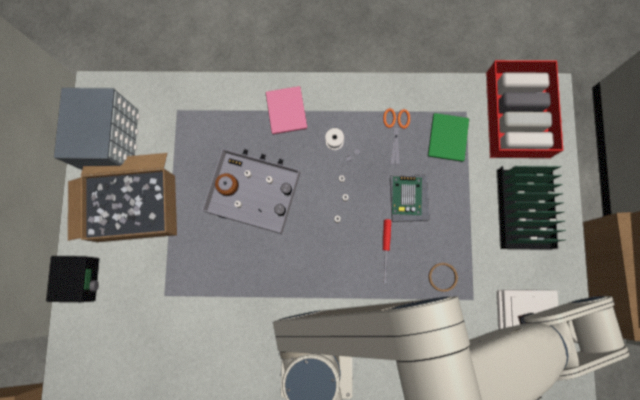

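View pics/scene0.png

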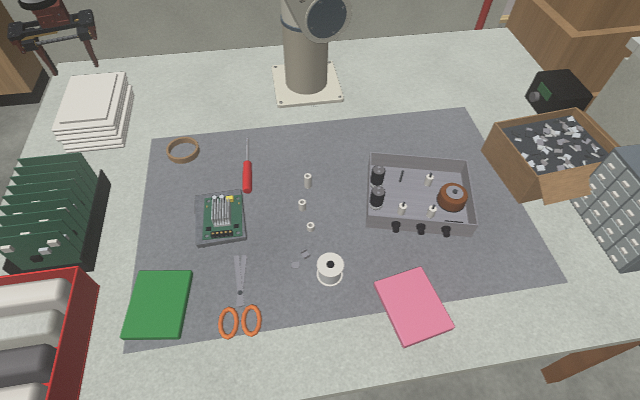

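The top view shows the chassis at (252,191) with glands at the top edge, spacers at (342,178), (345,197) and (338,218), and the board at (408,197). The scene view shows the spacer nearest the robot, at (308,180), as the longest.

```bash
cat > h.py <<'E'
from station import env, set_gripper, viewer, workorder
import cv2, numpy as np
from scipy.spatial.transform import Rotation as R
TFC=np.array(viewer.camera_params("wrist")["tool_from_camera"])
def quat(yaw):  # tool down; tool y axis at angle yaw+90deg-ish: x axis at angle yaw
    return (R.from_euler('z',yaw)*R.from_quat([1,0,0,0])).as_quat()
def campose(st):
    T=np.eye(4);T[:3,:3]=R.from_quat(st["orientation"]).as_matrix();T[:3,3]=st["tool_pos"];return T@TFC
def ray(name,uv,pose=None):
    p=viewer.camera_params(name);x=(uv[0]-p["cx"])/p["fx"];y=(uv[1]-p["cy"])/p["fy"]
    if name=="wrist":
        r=np.hypot(x,y);s=np.sin(r)/max(r,1e-9);d=np.array([x*s,-y*s,-np.cos(r)])
    else: d=np.array([x,-y,-1.]);pose=np.array(p["pose"])
    pose=np.array(pose);return pose[:3,3],pose[:3,:3]@(d/np.linalg.norm(d))
def onz(name,uv,z,pose=None):
    o,d=ray(name,uv,pose);return o+d*(z-o[2])/d[2]
def proj(P,pose):
    p=viewer.camera_params("wrist");c=np.linalg.inv(pose)@np.append(P,1);v=np.array([c[0],-c[1],-c[2]])
    h=np.hypot(v[0],v[1]);r=np.arctan2(h,v[2]);return np.array([p["cx"],p["cy"]])+p["fx"]*r*v[:2]/h
def look(fn):
    st=env.read_state();im=viewer.camera("wrist");cv2.imwrite("pics/"+fn+".png",im);np.save("pics/"+fn+".npy",campose(st));return im,campose(st)
E
python3 - <<'E'
from h import *
for n,uv,z in [("sp1",(342,178),25),("sp2",(345,197),25),("sp3",(338,218),40),("board",(408,196),36),("foam",(408,197),20),
 ("c1",(225,151),56),("c2",(299,172),56),("c3",(278,232),56),("c4",(206,212),56),("bare",(260,210),30),("reel",(335,138),50)]:
    print(n,onz("top",uv,z).round(1))
for uv in [(308,177),(302,201),(310,225)]: print(onz("scene",uv,25).round(1))
E
```

```text
sp1 [571.7 -72.4  25. ]
sp2 [509.2 -82.6  25. ]
sp3 [438.9 -60.7  40. ]
board [ 512.6 -283.7   36. ]
foam [ 512.1 -285.8   20. ]
c1 [650.7 306.1  56. ]
c2 [583.5  65.3  56. ]
c3 [390.8 126.7  56. ]
c4 [451.5 356.5  56. ]
bare [463.4 189.7  30. ]
reel [698.7 -48.5  50. ]
[428.5 -55.4  25. ]
[505.  -82.1  25. ]
[580.  -72.8  25. ]
```

Run:
```python
from h import *
env.reach([512,-284,230],quat(0.0)); look("b1")
env.reach([515,-74,220],quat(0.0)); look("s1")
env.reach([500,205,230],quat(-0.27)); look("c1")
print(env.read_state()["time_s"])
a=[cv2.imread(f"pics/{n}.png") for n in("b1","s1","c1")]
cv2.imwrite("pics/m1.png",np.vstack([np.hstack([cv2.resize(a[0],(400,250)),cv2.resize(a[1],(400,250))]),cv2.resize(a[2][:,:],(800,500))])[:750:1][:, :] if 0 else np.vstack([np.hstack([a[0][:,120:520],a[1][:,120:520]])]))
```

```text
3.975
```

View pics/m1.png

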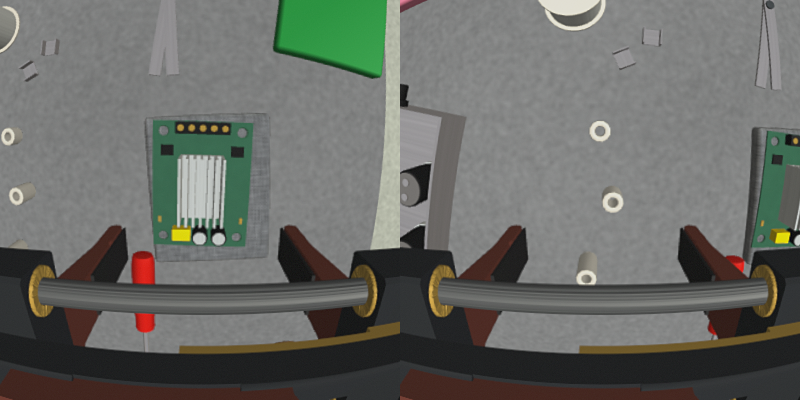

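View pics/c1.png

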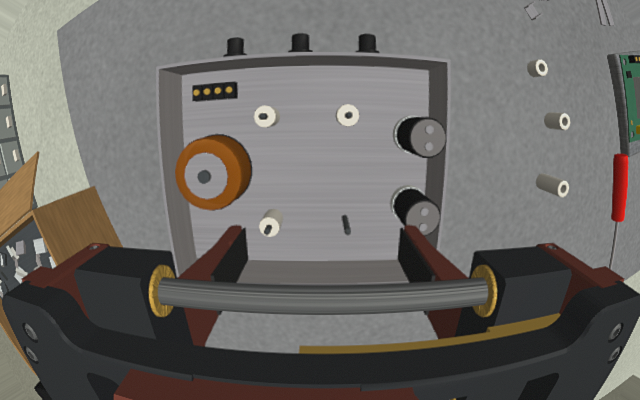

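The board's terminal block faces away from the robot (+x), at (203,128) in the left half. The spacer tops are at (319,131) short, (333,202) middle and (307,279) long in s1. In c1 the bare stud is at (346,225), and the fitted spacers are at (265,116), (347,115) and (269,226). I'll measure these.

```bash
cat >> h.py <<'E'
def ring(im,uv,rad=16,thr=205):
    h=im.copy(); m=((h.min(2)>thr)).astype(np.uint8)
    k=np.zeros_like(m);cv2.circle(k,tuple(int(round(a)) for a in uv),rad,1,-1);m&=k
    cs,_=cv2.findContours(m,cv2.RETR_EXTERNAL,cv2.CHAIN_APPROX_NONE)
    c=max(cs,key=cv2.contourArea); e=cv2.fitEllipse(c); return np.array(e[0]),np.array(e[1])
def tri(r1,r2):
    (o1,d1),(o2,d2)=r1,r2;A=np.stack([d1,-d2],1);t=np.linalg.lstsq(A,o2-o1,rcond=None)[0]
    a,b=o1+t[0]*d1,o2+t[1]*d2;return (a+b)/2,np.linalg.norm(a-b)
E
python3 - <<'E'
from h import *
L=lambda n:(cv2.imread(f"pics/{n}.png"),np.load(f"pics/{n}.npy"))
s,ps=L("s1");c,pc=L("c1");b,pb=L("b1")
for n,u,v in[("short",(319,131),(538,68)),("mid",(333,202),(562,121)),("long",(307,279),(561,187))]:
    e1,a1=ring(s,u);e2,a2=ring(c,v)
    print(n,e1.round(1),a1.round(1),e2.round(1),a2.round(1),tri(ray("wrist",e1,ps),ray("wrist",e2,pc)), [onz("wrist",e1,z,ps)[:2].round(1) for z in(18,30,44)])
ch=[];
for uv,xy in[((347,115),(52,-42)),((265,116),(52,32)),((269,224),(-52,32))]:
    e,a=ring(c,uv); p=onz("wrist",e,36,pc); ch.append((xy,p[:2])); print("fit",e.round(1),a.round(1),p.round(1))
X=np.array([q[0] for q in ch],float);Y=np.array([q[1] for q in ch])
xm,ym=X.mean(0),Y.mean(0);u=(X-xm)@[1,1j];w=(Y-ym)@[1,1j];k=(w*u.conj()).sum()/(u*u.conj()).sum().real
z=lambda p:(ym@[1,1j])+k*(np.array(p)-xm)@[1,1j]
print("scale",abs(k),"yaw",np.angle(k),"origin",z((0,0)),"bare",z((-52,-42)), "stud px pred", proj([z((-52,-42)).real,z((-52,-42)).imag,51],pc))
hsv=cv2.cvtColor(b,cv2.COLOR_BGR2HSV);m=cv2.inRange(hsv,(65,90,50),(95,255,200));m[:,:240]=0;m[:100]=0;m[260:]=0;m[:,400:]=0
m=cv2.morphologyEx(m,cv2.MORPH_OPEN,np.ones((3,3)))
cs,_=cv2.findContours(m,cv2.RETR_EXTERNAL,cv2.CHAIN_APPROX_NONE);q=np.vstack([x for x in cs if cv2.contourArea(x)>50])[:,0]
P=np.array([onz("wrist",x,22.4,pb)[:2] for x in q],np.float32);print("board",cv2.minAreaRect(P))
hp=[]
for uv in[(283,131),(363,133),(287,238),(356,237)]:
    print("hole",uv,onz("wrist",uv,22.4,pb).round(1))
cv2.imwrite("pics/bz.png",np.hstack([cv2.resize(b[105:265,255:405],None,fx=2.66,fy=2.66),cv2.resize(c[90:250,240:390],None,fx=2.66,fy=2.66)]))
E
```

```text
short [320.1 130.4] [17.3 18.1] [541.4  66.7] [ 9.  13.7] (array([575.40554248, -71.70725774,  17.99038177]), np.float64(0.5948051872634331)) [array([575.1, -71.7]), array([575.6, -71.8]), array([576.1, -71.9])]
mid [332.9 201.6] [17.1 17.3] [564.6 120.6] [ 8.5 12.5] (array([511.35064015, -83.38369103,  30.51307659]), np.float64(0.4741456224710823)) [array([507.7, -83.8]), array([511. , -83.4]), array([514.8, -82.9])]
long [306.3 278. ] [12.6 15.7] [563.2 188.6] [ 8.2 14.6] (array([439.38922924, -58.60881015,  44.24742185]), np.float64(0.309186515853665)) [array([424.8, -57.1]), array([431.5, -57.8]), array([439.4, -58.6])]
fit [347.9 114.4] [17.9 18.6] [566.2 163.4  36. ]
fit [264.5 115.2] [15.6 18. ] [586.  234.9  36. ]
fit [270.5 233. ] [1.2 5.5] [478.3 263.2  36. ]
scale 1.0446873902137086 yaw -0.24529120336612156 origin (524.0737307305459+217.4801007677882j) bare (460.7210705492771+188.1085261267536j) stud px pred [351.93605058 236.00035706]
board ((518.4785766601562, -282.0791320800781), (93.3377685546875, 123.21153259277344), 88.18981170654297)
hole (283, 131) [ 570.9 -246.8   22.4]
hole (363, 133) [ 569.  -321.8   22.4]
hole (287, 238) [ 464.1 -247.8   22.4]
hole (356, 237) [ 465.2 -317.8   22.4]
```

View pics/bz.png

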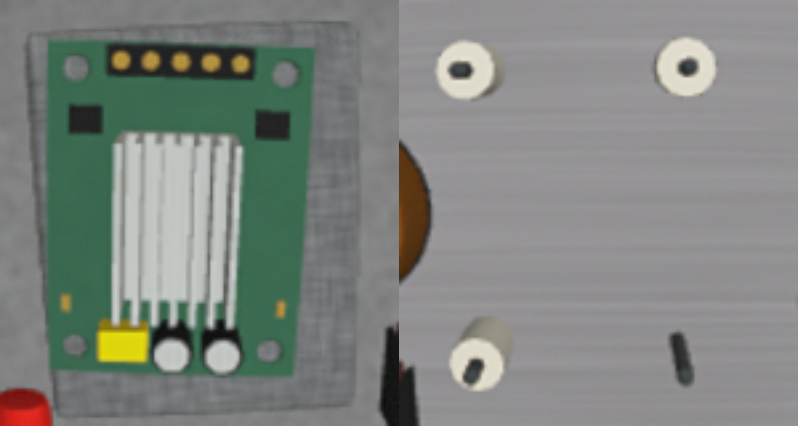

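Run:
```python
from h import *
c,pc=cv2.imread("pics/c1.png"),np.load("pics/c1.npy")
X=np.array([(52,-42),(52,32),(-52,32)],float)
Y=np.array([onz("wrist",e,36,pc)[:2] for e in((347.9,114.4),(264.5,115.2),(269,226.8))])
xm,ym=X.mean(0),Y.mean(0);u=(X-xm)@[1,1j];w=(Y-ym)@[1,1j];k=(w*u.conj()).sum()/(u*u.conj()).sum().real
z=lambda p:(ym@[1,1j])+k*(np.array(p)-xm)@[1,1j]
print("scale",abs(k),"yaw",np.angle(k),"origin",z((0,0)),"bare",z((-52,-42)),"direct",onz("wrist",(347.4,232.3),51,pc))
set_gripper(60)
env.reach([511,-83.4,180],quat(-0.1)); 
env.move_l([511,-83.4,83.5],f_stop=8)
print(set_gripper(10)); s=env.read_state();print(s["width"],s["grip_force"],s["tool_pos"],s["time_s"])
env.move_l([511,-83.4,200]); 
b=z((-52,-42));env.reach([b.real,b.imag,190],quat(np.angle(k)));look("h1");print(env.read_state()["width"],env.read_state()["tool_pos"])
```

```text
scale 1.006577040519215 yaw -0.26551002853473304 origin (526.8926713738464+217.75343340254003j) bare (465.2914463570266+190.69322673579393j) direct [465.36692794 191.22785459  51.        ]
False
19.912818789234517 30.000432953238487 [511.05652583 -83.4606476   83.62700797] 7.2333
19.630932337131572 [465.64168472 189.84035417 189.76612733]
```

View pics/h1.png

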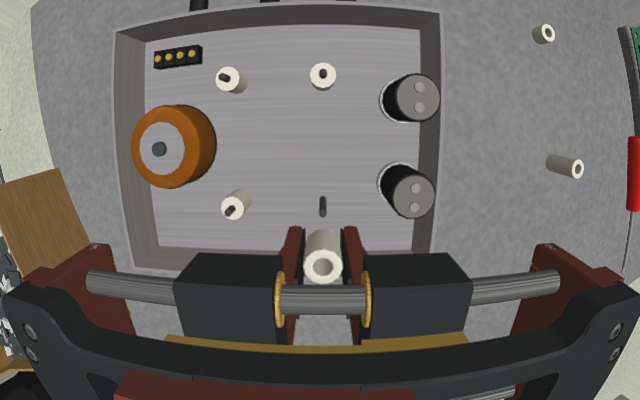

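The held spacer's top is at (322,265) and the bare stud's tip at about (322,214), with the stud visible from row 197. The fitted spacers are at (229,77), (323,75) and (233,209).

Run:
```python
from h import *
s,p=cv2.imread("pics/h1.png"),np.load("pics/h1.npy")
e,a=ring(s,(322,266),20,170);print(e,a)
st=env.read_state();T=st["tool_pos"];print(T, campose(st)[:3,3]-p[:3,3])
top=onz("wrist",e,(p@np.linalg.inv(TFC))[2,3]-53.6,p);print("held top",top,"rel tool",top-(p@np.linalg.inv(TFC))[:3,3])
g=s[185:225,312:334].min(2);m=(g<95).astype(np.uint8);ys,xs=np.nonzero(m);print(ys.min()+185,ys.max()+185,[(r+185,xs[ys==r].mean()+312) for r in(ys.min(),ys.max()-3,ys.max())])
for row in(ys.max()+185,ys.max()+184):
    print("tip",onz("wrist",(xs[ys>ys.max()-4].mean()+312,row),51,p))
print("foot",onz("wrist",(xs[ys<ys.min()+4].mean()+312,ys.min()+185),6,p))
X=np.array([(52,-42),(52,32),(-52,32)],float);Y=[]
for uv in((323,75),(229,79),(233,209)):
    e,a=ring(s,uv,16,185);Y.append(onz("wrist",e,36,p)[:2]);print(e,a,Y[-1])
Y=np.array(Y);xm,ym=X.mean(0),Y.mean(0);u=(X-xm)@[1,1j];w=(Y-ym)@[1,1j];k=(w*u.conj()).sum()/(u*u.conj()).sum().real
z=lambda q:(ym@[1,1j])+k*(np.array(q)-xm)@[1,1j]
print("scale",abs(k),"yaw",np.angle(k),"origin",z((0,0)),"bare",z((-52,-42)))
```

```text
[322.73754883 266.1668396 ] [33.0126915 36.9935112]
[465.64168472 189.84035417 189.76612733] [ 0.20700452 -0.39168335  0.14478349]
held top [464.92010601 191.43143374 136.03546279] rel tool [ -0.47835819   1.27484923 -53.6       ]
196 216 [(np.int64(196), np.float64(322.0)), (np.int64(213), np.float64(322.0)), (np.int64(216), np.float64(322.5))]
tip [463.42640153 192.08220567  51.        ]
tip [464.18872533 191.87542792  51.        ]
foot [467.29179656 190.93754649   6.        ]
[322.53292847  74.54204559] [23.5234623  24.93397713] [565.58136386 164.12971138]
[226.89457703  78.2326355 ] [21.68847084 23.36621475] [585.06458778 235.59716834]
[231.84532166 207.65571594] [19.65799332 21.47100639] [484.64272606 263.06099878]
scale 1.0012339682005869 yaw -0.26667764654361786 origin (526.4200395777111+218.41990567241442j) bare (465.11441724761+191.57490215439248j)
```

Run:
```python
from h import *
q=quat(-0.2665);x,y=465.6,190.3
env.move_l([x,y,145],q,rate=80);env.hold(0.3);st=env.read_state();print(st["tool_pos"],st["force"])
hit=env.move_l([x,y,91.5],rate=40,f_stop=4);st=env.read_state();print(hit,st["tool_pos"],st["force"],st["wrist_torque"],st["time_s"],st["width"])
look("p1")
```

```text
[465.80535925 190.4257415  145.41589053] [ 0.00309831  0.01219894 -0.09769572]
False [465.74197393 190.34565988  91.71501629] [ 0.51439141  0.50266316 -1.20018827] [ 0.03154109 -0.04938397  0.00637057] 11.7833 19.537677081043345
```

Run:
```python
from h import *
x,y=465.6,190.3
hit=env.move_l([x,y,88.6],rate=15,f_stop=5);st=env.read_state();print(hit,st["tool_pos"],st["force"])
set_gripper(32);env.move_l([x,y,170],rate=120)
env.reach([440,205,215],quat(-0.2665));env.hold(.2);s,p=look("p2");print(env.read_state()["time_s"])
cv2.imwrite("pics/p2c.png",cv2.resize(s[20:240,180:440],None,fx=2.7,fy=2.7))
```

```text
True [465.90117804 190.42505068  89.61484189] [-0.55435387 -0.56885976  6.6462495 ]
13.9083
```

View pics/p2c.png

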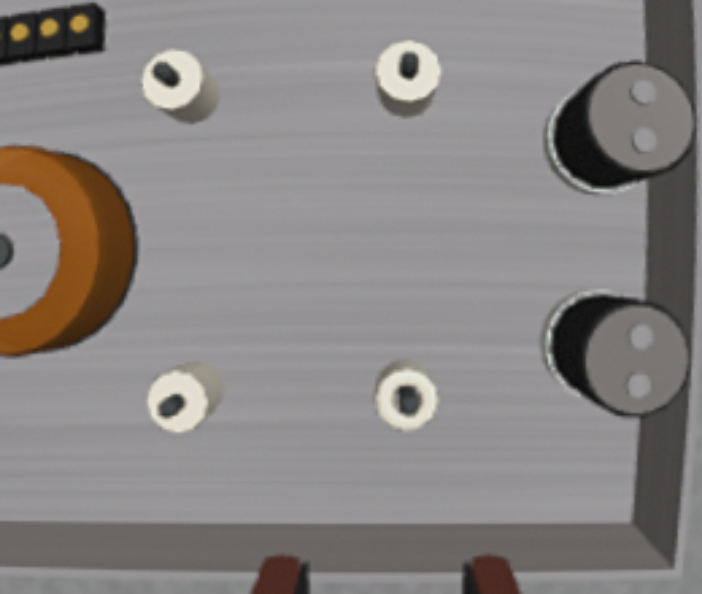

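The loose spacer now stands seated on its stud, with contact at the expected height and the stud inside its bore at (407,399). Next I fit the chassis pose and look at the board.

```bash
cat >> h.py <<'E'
def fit(X,Y):
    X=np.array(X,float);Y=np.array(Y,float);xm,ym=X.mean(0),Y.mean(0);u=(X-xm)@[1,1j];w=(Y-ym)@[1,1j]
    k=(w*u.conj()).sum()/(u*u.conj()).sum().real;yaw=np.angle(k);r=np.exp(1j*yaw)
    o=ym@[1,1j]-r*(xm@[1,1j]);res=abs(w-r*u);return np.array([o.real,o.imag]),yaw,abs(k),res.round(2)
def holes(im,uvs,z,p):
    hsv=cv2.cvtColor(im,cv2.COLOR_BGR2HSV);m=((hsv[:,:,1]<70)&(hsv[:,:,2]>60)&(hsv[:,:,2]<170)).astype(np.uint8);out=[]
    n,lab,stt,cen=cv2.connectedComponentsWithStats(m,connectivity=4)
    for uv in uvs:
        c=[(np.hypot(*(cen[i]-uv)),i) for i in range(1,n) if 15<stt[i,4]<200]
        d,i=min(c);print("hole",cen[i].round(1),stt[i,4],round(d,1));out.append(onz("wrist",cen[i],z,p)[:2])
    return np.array(out)
HB=[(52,37),(52,-37),(-52,37),(-52,-37)]
E
python3 - <<'E'
from h import *
s,p=cv2.imread("pics/p2.png"),np.load("pics/p2.npy")
Y=[]
for a in((173,79),(408,72),(178,401),(407,398)):
    e,ax=ring(s,(a[0]/2.7+180,a[1]/2.7+20),16,180);Y.append(onz("wrist",e,36,p)[:2]);print(e.round(1),ax.round(1))
print("chassis",fit([(52,32),(52,-42),(-52,32),(-52,-42)],Y), p[:3,3])
b,pb=cv2.imread("pics/b1.png"),np.load("pics/b1.npy")
Y=holes(b,[(283,131),(363,133),(283.5,235),(356,237)],21.2,pb);print("board",fit(HB,Y))
set_gripper(84)
env.reach([490,-284,230],quat(-0.02));env.hold(.3);im,p2=look("b2");print(env.read_state()["time_s"])
uv=[proj([y[0],y[1],21.2],p2) for y in Y]
Y=holes(im,uv,21.2,p2);print("board",fit(HB,Y),Y.round(1))
E
```

```text
[243.2  48.8] [19.6 21.8]
[330.9  45.7] [20.9 22.1]
[245.1 168.4] [20.4 20.8]
[330.4 167.5] [20.5 20.8]
chassis (array([526.41824021, 218.4062817 ]), np.float64(-0.26634951439830784), np.float64(1.0008412007875183), array([0.03, 0.16, 0.19, 0.13])) [507.45960091 187.65106332 296.56784704]
hole [283.  130.1] 81 0.9
hole [361.9 132.4] 82 1.2
hole [282.8 234.4] 62 0.9
hole [355.8 236.6] 63 0.5
board (array([ 518.46129281, -282.20126531]), np.float64(-0.030605176168984616), np.float64(1.0026916969017288), array([0.16, 0.21, 0.13, 0.2 ]))
16.9833
hole [282.8 107.7] 80 0.3
hole [362.1 109.1] 83 0.8
hole [283.6 214.8] 67 0.5
hole [358.2 215.8] 70 0.7
board (array([ 517.92794932, -281.99273831]), np.float64(-0.03337559912448345), np.float64(1.0022899110020502), array([0.22, 0.08, 0.16, 0.16])) [[ 571.4 -246.7]
 [ 568.7 -320.7]
 [ 467.  -243.2]
 [ 464.6 -317.3]]
```

Run:
```python
from h import *
q=quat(-0.032);x,y=519.0,-283.2
env.reach([x,y,200],q)
print(env.move_l([x,y,105],q,rate=100,f_stop=8));set_gripper(30)
s=env.read_state();print(s["width"],s["grip_force"],s["tool_pos"],s["force"])
env.move_l([x,y,125],rate=40);env.hold(.2);print(env.read_state()["force"],env.read_state()["wrist_torque"])
env.move_l([x,y,240],rate=120);env.hold(.3)
im,p=look("g1");st=env.read_state();print(st["width"],st["tool_pos"],st["time_s"])
cv2.imwrite("pics/g1c.png",im[100:400,100:540])
```

```text
False
39.81068658428327 29.99990701675415 [ 519.00533539 -283.19773544  105.02488929] [-0.45248374  0.54876701  1.22088146]
[ 0.01870419  0.00660943 -3.78671602] [ 0.02282565 -0.03294765 -0.00769094]
39.67575448126616 [ 518.89436256 -283.12328299  239.59393691] 21.4333
```

View pics/g1c.png

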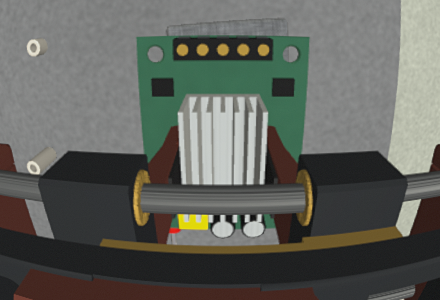

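The board is held square, with its front holes at (255,154) and (391,154) in the full picture. I measure it in the tool frame, then carry it.

```bash
cat >> h.py <<'E'
def boardmeas(im,p,uvs=((255,154),(391,154))):
    T=p@np.linalg.inv(TFC);Y=holes(im,uvs,T[2,3]-83.8,p);c,yaw,k,r=fit(HB[:2],Y)
    ty=np.arctan2(T[1,0],T[0,0]);d=c-T[:2,3];C,S=np.cos(ty),np.sin(ty)
    print("tool",T[:3,3].round(2),"toolyaw",ty,"board",c.round(2),"yaw",yaw,"scale",k,"d along/across tool x",(C*d[0]+S*d[1]).round(2),(-S*d[0]+C*d[1]).round(2));return c,yaw,T
E
python3 - <<'E'
from h import *
boardmeas(cv2.imread("pics/g1.png"),np.load("pics/g1.npy"))
q=quat(-0.266);x,y=525.5,212.5
for P,Q in([519,-283.2,240],quat(-.032)),([x,y,240],q): print(env.ik(P,Q))
env.move_l([519,-60,240],quat(-0.13),rate=150)
env.move_l([x,y,240],q,rate=150);env.hold(.5)
im,p=look("g2");boardmeas(im,p);print(env.read_state()["time_s"],env.read_state()["width"])
cv2.imwrite("pics/g2c.png",im[60:360,100:540])
E
```

```text
hole [277.9 230.4] 21 79.8
hole [367.1 228.8] 16 78.5
tool [ 518.86 -283.13  239.46] toolyaw -0.03200120579286656 board [ 474.25 -281.53] yaw -0.011033853217309651 scale 0.6965543329735178 d along/across tool x -44.64 0.17
[-5.19637297e-01  4.52053131e-01  1.75162297e+00 -4.44089210e-16
  9.37916555e-01  1.08315903e+00]
[ 3.63278607e-01  4.19792967e-01  1.80636323e+00 -4.44089210e-16
  9.15436452e-01  2.20007493e+00]
hole [283.3 136.5] 23 33.3
hole [361.7 136.5] 23 34.1
tool [525.51 212.45 239.99] toolyaw -0.26604568017127456 board [534.03 211.34] yaw -0.2652914066908941 scale 0.5707558181094208 d along/across tool x 8.51 1.17
25.5917 39.64180379809803
```

View pics/g2c.png

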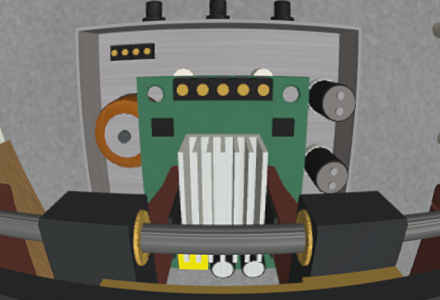

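The board is over the chassis with its terminal block towards the glands and its front holes at about (255,154) and (390,154). My blob-area limit was too tight, so I'm fixing it.

```bash
sed -i 's/<stt\[i,4\]<200/<stt[i,4]<600/; s/hsv\[:,:,2\]<170/hsv[:,:,2]<215/' h.py
python3 - <<'E'
from h import *
for n in("g1","g2"): boardmeas(cv2.imread(f"pics/{n}.png"),np.load(f"pics/{n}.npy"))
E
```

```text
hole [254.9 153.7] 218 0.3
hole [390.3 153.7] 218 0.7
tool [ 519.17 -283.23  239.47] toolyaw -0.03200182793798907 board [ 518.21 -281.95] yaw -0.031383741406166545 scale 1.0034055619768292 d along/across tool x -1.0 1.24
hole [255.3 153.2] 204 0.8
hole [390.4 153.7] 220 0.7
tool [525.79 212.28 240.  ] toolyaw -0.26604633859064386 board [525.34 213.71] yaw -0.26891311902833837 scale 1.0004370964367255 d along/across tool x -0.81 1.26
```

Run:
```python
from h import *
q=quat(-0.2665);x,y=525.5,212.3
print(env.move_l([x,y,146],q,rate=50,f_stop=6));env.hold(.8)
st=env.read_state();print(st["tool_pos"],st["force"],st["wrist_torque"],st["dq"].round(4),st["width"],st["time_s"],R.from_quat(st["orientation"]).as_matrix()[:,2])
im,p=look("f1");boardmeas(im,p)
for P in[(52,32,51),(52,-42,51)]:
    C,S=np.cos(-.2665),np.sin(-.2665);w=[526.42+C*P[0]-S*P[1],218.41+S*P[0]+C*P[1],51];print("stud px",proj(w,p))
cv2.imwrite("pics/f1c.png",cv2.resize(im[60:260,200:450],None,fx=3,fy=3))
```

```text
False
[525.48115324 212.30748287 146.00664592] [-0.06557626  0.2668747  -3.99165548] [-0.05804678 -0.03050781  0.02105713] [ 0.0009  0.0003 -0.001   0.0024 -0.0009  0.0005] 39.88028851314846 28.425 [-2.99734670e-05 -1.36942167e-06 -1.00000000e+00]
hole [257.7 150.3] 68 4.6
hole [387.7 150.4] 65 4.9
tool [525.48 212.31 146.01] toolyaw -0.2665117131312094 board [526.66 213.19] yaw -0.26666199744871266 scale 0.9599541344889146 d along/across tool x 0.91 1.16
stud px [259.25973683 151.0869307 ]
stud px [386.15800558 151.18403117]
```

View pics/f1c.png

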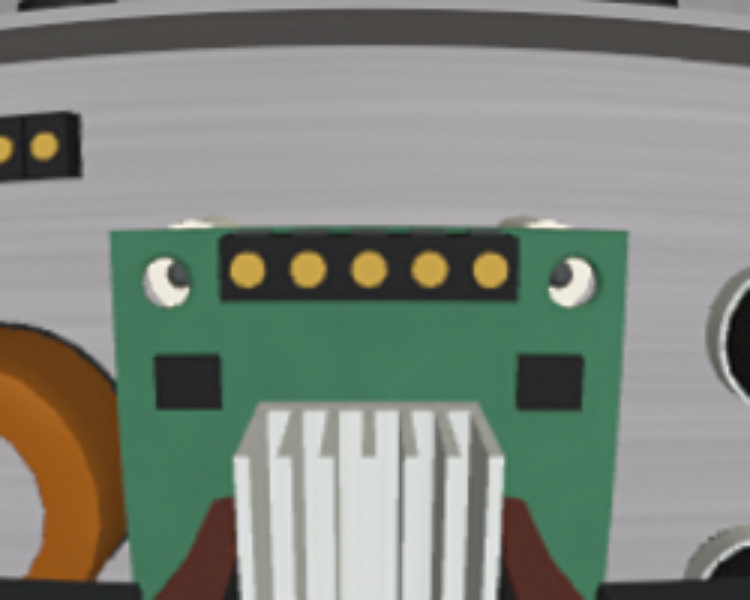

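The stud tips show through both front holes at (178,272) and (571,272), symmetric and within a pixel of where I predicted them. The board is level and touching nothing, so I'm handing it in.

```bash
python3 -c "
from station import workorder
print(workorder.sign_off())"
```

```text
the job is handed in; nothing more can be done
None
```

The job is handed in: the 30 mm spacer is fully down on the bare stud and released. The board is held level and still about 10 mm above the stud tips, holes over the studs and terminal block towards the gland wall, after about 28.5 s of the 61 s.

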